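Size apples with a hand sieve and put the large ones on the scale

TASK

Crab apples have got mixed in with the large apples: lift the sieve by its handle, hold it over the cardboard crate and shake it from side to side until every small apple has fallen through into the crate. Then set the sieve, with all the large apples still in it, down gently and centred on the scale's platform with all four feet on it, and let go. Don't touch the apples with the gripper, and leave the tub and jar alone.

Things in the scene. Friction and masses are not known exactly. Their poses are not given: they have to be found in the camera images.
- sieve_grip (a point): Centre of the sieve's handle grip, above the sieve's centre, 118 mm above the underside of its feet (z up). A straight black bar 70 mm along the sieve's x, 18 mm wide along its y, 26 mm high, on top of a rigid arch that spans the sieve along x. Apple tops are 44 mm or more below it. Loaded sieve: about 0.8 kg, nearly balanced under the grip.
- sieve: Loose stainless sizing sieve: open tray 180 mm (x) by 184 mm (y), walls up to 65 mm, arch top 131 mm above the feet. Origin: centre, at the underside of its four feet (at x +-78, y +-80 mm, radius 8, 14 mm high); z up. Carried smoothly and level, all apples stay put; shaken briskly along its y (strokes about 40 mm, peaks of 5 m/s2 or more) the small ones drop through.
- sieve_floor (a point): Centre of the top of the sieve's floor, 18 mm above the underside of the feet, axes as the sieve's. Six square 42 mm holes, centred at x -52, 0, +52 and y -41, +41 mm. A solid 40 mm strip runs along x between the rows, a solid 26 mm strip along each wall at y +-88. Large apples sit in holes and cannot pass; small ones stand on the strips and must be shaken off into open holes.
- crate: Open cardboard crate, heavy, does not move. Outside 230 mm (x) by 300 mm (y), 100 mm high, walls and floor 5 mm. Origin: centre of its underside; z up. The sieve, level and with its x along the crate's x, can be held above it or shaken along y with its feet just above the rim.
- scale_top (a point): Centre of the upper face of the square white weighing platform, 230 x 230 mm, 50 mm above the table; x, y along its edges, z up. The scale does not move and its platform is rigid; a low blank display sticks out on its -x side, below the platform's top.
- large0_center (a point): Centre of a large apple, 64 mm across, about 0.11 kg; starts sitting in a hole of the sieve.
- large1_center (a point): Centre of a large apple, 64 mm across, about 0.11 kg; starts sitting in a hole of the sieve.
- large2_center (a point): Centre of a large apple, 64 mm across, about 0.11 kg; starts sitting in a hole of the sieve.
- small0_center (a point): Centre of a small crab apple, 32 mm across, 16 g, standing on its flat 11 mm base; starts on a solid strip of the sieve's floor. Same skin as the large ones.
- small1_center (a point): Centre of a small crab apple, 32 mm across, 16 g, standing on its flat 11 mm base; starts on a solid strip of the sieve's floor. Same skin as the large ones.
- small2_center (a point): Centre of a small crab apple, 32 mm across, 16 g, standing on its flat 11 mm base; starts on a solid strip of the sieve's floor. Same skin as the large ones.
- small3_center (a point): Centre of a small crab apple, 32 mm across, 16 g, standing on its flat 11 mm base; starts on a solid strip of the sieve's floor. Same skin as the large ones.
- small4_center (a point): Centre of a small crab apple, 32 mm across, 16 g, standing on its flat 11 mm base; starts on a solid strip of the sieve's floor. Same skin as the large ones.
- tub: Bystander: lidded pale plastic pickle tub, 124 mm across, 125 mm high; origin under its centre. Leave alone.
- jar: Bystander: pickle jar with steel cap, 72 mm across, 120 mm high; origin under its centre. Leave alone.
Mind the look-alikes: they are no part of the job. What is shaped like the part that bears large0_center but pink is not meant.

How it is judged:
By the outcome, as a careful person would: the job done as asked, in the order asked, and still so for the second after the job is handed in, with the robot touching nothing.
It also fails if it takes over 56 s, if anything falls off the work surface, if the arm or the gripper's body presses on something with over 40 N, if the wrist force passes 120 N, or if a joint passes its speed limit or range.

ROBOT

A 6-joint arm with a two-finger parallel gripper is mounted at the origin on the work surface. World frame = base frame: x ahead of the robot, y to its left, z up, the work surface at z = 0. Lengths are in m, angles in rad, forces in N, time in s.
With the tool pointing down it reaches from about 0.3 to 0.775 m from the base axis. Payload 14.6 kg.
Tool frame: the origin (TCP) lies at the centre of the arm's flange, where the gripper is bolted on; the fingertips stand 173 mm ahead of it and the grasp point (between the pads) lies 155 mm ahead of it; z points along the fingers, y is the direction in which the jaws open and shut (so a half turn about z gives the same grasp; the last joint's range is limited). The gripper opens to 85 mm and grips with 20 to 120 N. Pads are 22 mm wide; open, the fingers measure 114 mm over their backs; the gripper's body (76 mm by 85 mm) begins 54 mm behind the grasp point. The pads swing forward as they close: fully open they stand 13 mm farther back than shut.
Start: joints at [-1.259, 0.3, 1.521, -0, 1.321, -0.067], TCP at [0.203, -0.511, 0.405] pointing down, gripper open.
Joint ranges: [-3.03, 3.03], [-0.79, 2.21], [0.23, 2.52], [-1.04, 4.18], [0, 3.07], [-2.55, 2.55]. Speed limits (rad/s): [2.22, 2.22, 2.57, 3.14, 3.14, 3.14].

INTERFACE

Orientations are given as a rotation vector (axis times angle).
In Python, from station import ctrl, kin, status, optics gives the robot as it stands. The module is installed in compiled form; this text tells all that it offers. Calls block until the motion is done:
- ctrl.move_to(position, orientation): joint-space move of the TCP to a pose.
- ctrl.move_straight(position, ori=None, vel=0.15, stop_force=None): straight line of the TCP; ori=None keeps the orientation; vel is the mean speed in m/s. With stop_force (N) it stops when the force on the tool has changed by that much, and returns True; else False.
- ctrl.set_joints(angles): joint-space move.
- ctrl.open_jaws() and ctrl.clamp(grip_force=None): open the fingers fully, or close them until they stop; grip_force is the grip in N (None keeps the last).
- ctrl.sleep(seconds).
- kin.solve_ik(position, orientation): joint angles nearest the present ones, or None.
- status.state(): the state.
- optics.snapshot(name): name is "scene" or "side" or "wrist"; returns (picture, depth): 420x560x3 uint8, red, green, blue; 420x560 float32, m along the optical axis (not along the pixel's ray), 0 where there is no reading.
- optics.camera_info(name): a dict with "vfov" (degrees; the focal length in pixels is half the picture's height over the tangent of half this angle, whatever the lens; pixels are square), "cx", "cy" (the principal point, pixels), "R" (3x3) and "t" (3): a world point X has camera coordinates R X + t; the wrist camera has in their place "hand_eye" (4x4, takes a point from camera to tool coordinates, whose origin is the TCP and whose axes are the flange's). Camera axes: x right, y down, z forward; pixel columns grow to the right and rows downward; lengths in m; the calibration is good to about 2 mm. A picture is of the moment at which its call begins: read the wrist's pose just before it. camera_info takes no time and is no camera call.
A pose or a line that the arm cannot do raises ctrl.MotionError and nothing moves.
- ctrl.close_job(): hands the job in, once; it reports no verdict.
The state is a dict: "time": time; "q": joint angles; "qvel": joint speeds; "joint_torque": joint torques, N m; "position": TCP position; "tool_rot": TCP orientation; "ft_force": force on the tool from outside, world axes, zero at the start; "torque": the same for the moment, N m; "finger_gap": finger opening in m.
Only numpy, scipy, OpenCV 4.12 (cv2) and the standard library are available. Lean on these libraries where they do the work, as an engineer would, in place of code of your own. Each camera call takes 0.05 s, during which the arm holds its last target.

## Working session

There is one attempt and no reset: what is moved stays moved. The work goes in short steps, each a Python script; the robot and the scene stay as the last script left them, time stands still between calls to the robot, and variables do not carry over. Pictures are saved under pics/ and viewed, and the job is handed in when it is done.

```bash
mkdir -p pics; ls; cat > h.py <<'E'
import numpy as np, cv2
from station import ctrl, kin, status, optics
from scipy.spatial.transform import Rotation as Ro
def snap(n,f):
    st=status.state(); im,d=optics.snapshot(n)
    cv2.imwrite('pics/'+f+'.png',im[:,:,::-1]); np.savez('pics/'+f+'.npz',im=im,d=d,p=st['position'],r=st['tool_rot'])
    return im,d,st
def cam(n,st=None):
    c=optics.camera_info(n); f=210/np.tan(np.radians(c['vfov'])/2)
    if 'R' in c:
        R=np.array(c['R']).T; t=-R@np.array(c['t'])
    else:
        H=np.array(c['hand_eye']); Rt=Ro.from_rotvec(st['tool_rot']).as_matrix() if np.shape(st['tool_rot'])==(3,) else np.array(st['tool_rot'])
        R=Rt@H[:3,:3]; t=Rt@H[:3,3]+np.array(st['position'])
    return f,c['cx'],c['cy'],R,t   # cam->world
def cloud(n,d,st=None):
    f,cx,cy,R,t=cam(n,st); v,u=np.mgrid[:d.shape[0],:d.shape[1]]
    P=np.stack([(u-cx)/f*d,(v-cy)/f*d,d],-1)
    return P@R.T+t
def proj(n,X,st=None):
    f,cx,cy,R,t=cam(n,st); p=(np.atleast_2d(X)-t)@R
    return np.stack([f*p[:,0]/p[:,2]+cx,f*p[:,1]/p[:,2]+cy],-1)
def ray(n,u,v,z,st=None):
    f,cx,cy,R,t=cam(n,st); r=R@np.array([(u-cx)/f,(v-cy)/f,1]); return t+r*(z-t[2])/r[2]
E
python3 - <<'E'
from h import *
for n in ('scene','side','wrist'):
    im,d,st=snap(n,n+'0'); print(n,optics.camera_info(n),(d>0).mean())
print(status.state())
E
```

```text
pics
scene {'vfov': 54.604358057637626, 'cx': 273.65639620065417, 'cy': 208.4802172925214, 'R': array([[ 0.75565185,  0.65477813,  0.01599644],
       [ 0.50713657, -0.56946008, -0.64693718],
       [-0.41449098,  0.49697166, -0.7623755 ]]), 't': array([-0.37173059, -0.19080999,  1.3677958 ])} 0.9961989795918368
side {'vfov': 55.80068327781742, 'cx': 286.38449196768386, 'cy': 208.97933032268543, 'R': array([[-0.96423805, -0.26456623, -0.01580156],
       [-0.12676071,  0.51270883, -0.84915333],
       [ 0.2327589 , -0.81678293, -0.52790997]]), 't': array([0.49116343, 0.15867854, 1.15316971])} 0.995812074829932
wrist {'vfov': 66.72178946254978, 'cx': 286.5287762288105, 'cy': 208.84190879113157, 'hand_eye': array([[-6.56406952e-04, -9.62890223e-01, -2.69892548e-01,
         6.94156346e-02],
       [ 9.99999760e-01, -5.71727447e-04, -3.92363647e-04,
         3.68491761e-05],
       [ 2.23498142e-04, -2.69892740e-01,  9.62890367e-01,
         2.91730186e-02],
       [ 0.00000000e+00,  0.00000000e+00,  0.00000000e+00,
         1.00000000e+00]])} 0.9960586734693877
{'time': 0.15, 'q': array([-1.25859853e+00,  3.00364462e-01,  1.52145509e+00, -9.45915518e-06,
        1.32068099e+00, -6.66210296e-02]), 'qvel': array([ 0.00124905, -0.0034288 , -0.00297113,  0.00042197,  0.0012229 ,
       -0.00063029]), 'joint_torque': array([ 8.58723865e-05, -5.43670642e+01, -3.61893082e+01, -7.38750032e-05,
        3.15973804e-03,  5.63553249e-05]), 'position': array([ 0.20338168, -0.51098993,  0.40423304]), 'tool_rot': array([-3.08452262e+00, -5.91329790e-01,  1.88902601e-04]), 'ft_force': array([0.72756223, 0.66064306, 0.62436818]), 'torque': array([-0.00689764, -0.10151126,  0.02644965]), 'finger_gap': 0.0853377768222492}
```

View pics/scene0.png

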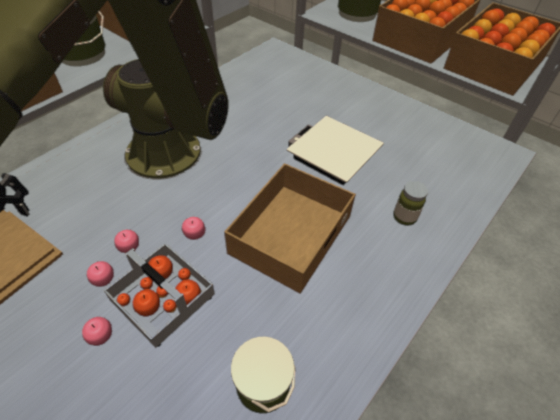

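View pics/side0.png

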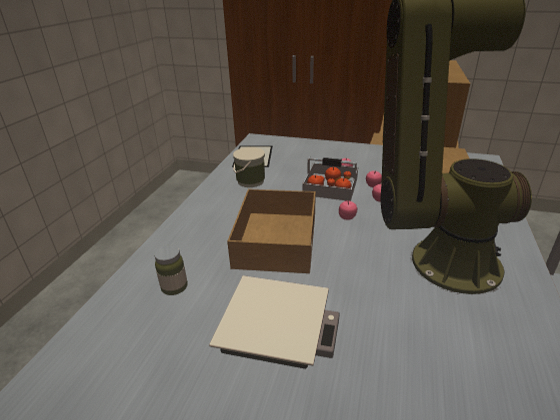

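View pics/wrist0.png

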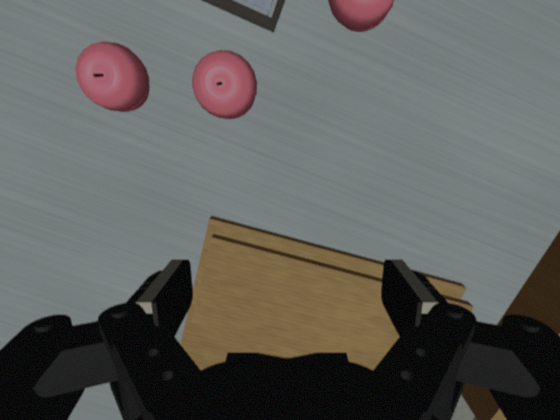

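The scene view shows the sieve around (160,292), with its black grip near (152,267), the crate at (292,227), the scale at (335,148), the jar at (410,205) and the tub at (263,370). Pink decoy apples lie on the table at (126,240), (100,272), (97,330) and (193,228). Next I'll measure positions from depth.

```bash
cat > m.py <<'E'
from h import *
for n in ('scene','side'):
    d=np.load(f'pics/{n}0.npz'); im=d['im']; P=cloud(n,d['d']); hsv=cv2.cvtColor(im,cv2.COLOR_RGB2HSV)
    z=P[...,2]
    def rect(m,name):
        k,l,s,c=cv2.connectedComponentsWithStats(m.astype(np.uint8))
        for i in range(1,k):
            if s[i,4]<40: continue
            q=P[l==i]; r=cv2.minAreaRect(q[:,:2].astype(np.float32))
            print(n,name,c[i].round(),s[i,4],'ctr',np.round(r[0],4),'size',np.round(r[1],4),'ang',round(r[2],2),'z',np.round(np.percentile(q[:,2],[5,50,95]),4))
    box=(P[...,0]>0.1)&(P[...,0]<1)&(abs(P[...,1])<0.7)
    rect(box&(z>.042)&(z<.058)&(hsv[...,1]<90)&(hsv[...,2]>150),'scale')
    rect(box&(z>.09)&(z<.106),'z100')
    rect(box&(z>.118)&(z<.14),'z130')
    rect(box&(z>.055)&(z<.072),'z65')
    red=((hsv[...,0]<10)|(hsv[...,0]>172))&(hsv[...,1]>130)&box
    rect(red&(z>.01)&(z<.09),'red')
E
python3 m.py
```

```text
scene scale [336. 148.] 3322 ctr [0.4429 0.3623] size [0.2333 0.2334] ang 2.7 z [0.0468 0.0497 0.0527]
scene z100 [289. 218.] 1136 ctr [0.5392 0.0176] size [0.2318 0.3037] ang 9.27 z [0.0912 0.0982 0.1018]
scene z100 [412. 200.] 139 ctr [0.7545 0.2752] size [0.0691 0.0394] ang 14.19 z [0.0908 0.0959 0.1038]
scene z100 [266. 404.] 60 ctr [ 0.8072 -0.3758] size [0.0437 0.0166] ang 57.39 z [0.0913 0.0961 0.1055]
scene z130 [416. 189.] 273 ctr [0.7502 0.2905] size [0.0597 0.0618] ang 11.72 z [0.1184 0.1201 0.1224]
scene z130 [154. 275.] 592 ctr [ 0.4316 -0.3506] size [0.0214 0.1824] ang 89.69 z [0.1225 0.1271 0.1314]
scene z130 [262. 369.] 3234 ctr [ 0.7569 -0.3425] size [0.1214 0.1219] ang 43.54 z [0.122  0.1244 0.1266]
scene z65 [290. 194.] 481 ctr [0.4599 0.0663] size [0.3455 0.1689] ang 61.58 z [0.0558 0.0634 0.0709]
scene z65 [407. 209.] 118 ctr [0.7523 0.2705] size [0.0719 0.0363] ang 6.69 z [0.0567 0.0644 0.0712]
scene z65 [283. 255.] 418 ctr [ 0.6197 -0.0285] size [0.3723 0.1812] ang 61.26 z [0.0561 0.0638 0.0713]
scene z65 [192. 223.] 177 ctr [ 0.3418 -0.1666] size [0.0445 0.042
[... 2735 characters left out ...]
. 205.] 350 ctr [ 0.6114 -0.0507] size [0.3253 0.1623] ang 57.24 z [0.0557 0.0633 0.0712]
side z65 [348. 204.] 94 ctr [ 0.3371 -0.1602] size [0.0457 0.0421] ang 36.33 z [0.0561 0.0607 0.0644]
side z65 [269. 253.] 395 ctr [0.5146 0.1638] size [0.2301 0.0118] ang 10.24 z [0.0558 0.0633 0.0712]
side z65 [171. 275.] 154 ctr [0.7374 0.3072] size [0.0723 0.0361] ang 35.71 z [0.0555 0.0637 0.0714]
side red [336. 178.] 333 ctr [ 0.4053 -0.338 ] size [0.0621 0.1406] ang 29.96 z [0.0386 0.0618 0.0737]
side red [316. 179.] 124 ctr [ 0.4718 -0.3154] size [0.0812 0.0527] ang 51.71 z [0.0497 0.0654 0.0732]
side red [347. 207.] 52 ctr [ 0.3396 -0.1512] size [0.0537 0.027 ] ang 1.32 z [0.0414 0.0555 0.061 ]
```

```bash
cat >> h.py <<'E'
def ori(deg):
    a=np.radians(deg); c,s=np.cos(a),np.sin(a)
    return Ro.from_matrix(np.array([[c,s,0],[s,-c,0],[0,0,-1.]])).as_rotvec()
SV=np.array([.4314,-.3503]); CR=np.array([.539,.0175]); SC=np.array([.442,.3625])
E
python3 - <<'E'
from h import *
for p,z,a in ((SV,.42,-.3),(SV,.273,-.3),(SV,.43,-.3),(CR,.43,9.2),(CR,.379,9.2),(SC,.43,2.5),(SC,.323,2.5)):
    print(kin.solve_ik(np.r_[p,z],ori(a)))
ctrl.move_to(np.r_[SV,.42],ori(-.3))
im,d,st=snap('wrist','wrist1'); print(st['time'],st['position'])
P=cloud('wrist',d,st); z=P[...,2]
for lo,hi in ((.115,.14),(.058,.068)):
    m=((z>lo)&(z<hi)&(abs(P[...,0]-.43)<.13)&(abs(P[...,1]+.35)<.13)); q=P[m]
    print(len(q),cv2.minAreaRect(q[:,:2].astype(np.float32)),np.percentile(q[:,2],[5,50,95]))
E
```

```text
[-7.47928913e-01  3.01249671e-01  1.48329934e+00 -4.44089210e-16
  1.35704364e+00  8.28103402e-01]
[-7.47928913e-01  4.55108059e-01  1.63561902e+00 -4.44089210e-16
  1.05086557e+00  8.28103402e-01]
[-7.47928913e-01  2.94412493e-01  1.46886207e+00 -4.44089210e-16
  1.37831809e+00  8.28103402e-01]
[-3.54638406e-02  2.57198355e-01  1.51605512e+00 -8.88178420e-16
  1.36833918e+00  1.37476219e+00]
[-3.54638406e-02  2.98340955e-01  1.58438265e+00 -8.88178420e-16
  1.25886905e+00  1.37476219e+00]
[0.62282848 0.33061276 1.42173587 0.         1.38924403 2.14999157]
[0.62282848 0.42504915 1.54907617 0.         1.16746733 2.14999157]
1.2333 [ 0.4309213  -0.35085918  0.41989441]
4273 ((0.4320177733898163, -0.34978359937667847), (0.021800795570015907, 0.18182039260864258), 89.51830291748047) [0.12746797 0.12913805 0.13321119]
6486 ((0.43200838565826416, -0.3498809039592743), (0.18459582328796387, 0.1799321323633194), 89.63327026367188) [0.05913845 0.06550386 0.06750011]
```

View pics/wrist1.png

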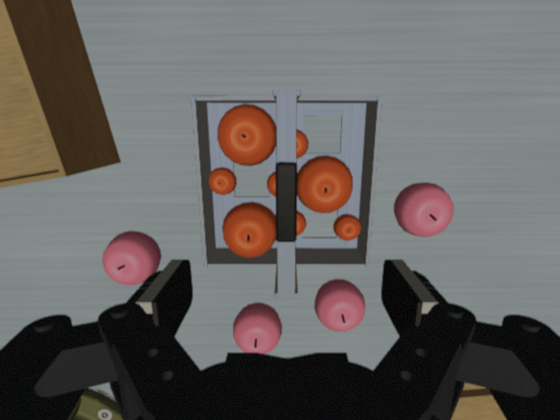

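The wrist view shows the grip bar at about (286,203), with three large apples at (247,135), (324,184) and (250,230), and five small ones. The jaws straddle the bar with clear space on both sides. The three cameras agree to within 3 mm, so I'll grasp.

```bash
python3 - <<'E'
from h import *
p=np.array([.4320,-.3499])
ctrl.move_straight(np.r_[p,.32],ori(-.4),vel=.15)
print(ctrl.move_straight(np.r_[p,.273],ori(-.4),vel=.08,stop_force=15))
ctrl.clamp(80); s=status.state(); print(s['time'],s['finger_gap'],s['position'],s['ft_force'])
ctrl.move_straight(np.r_[p,.285],vel=.03)
ctrl.move_straight(np.r_[p,.43],vel=.12)
s=status.state(); print(s['time'],s['finger_gap'],s['position'],s['ft_force'],s['torque'])
snap('wrist','wrist2');snap('scene','scene2')
E
```

```text
False
3.4667 0.016823852670077192 [ 0.43203814 -0.34994835  0.27329462] [-0.72602045  0.51459838  3.91799978]
5.375 0.01678256132231686 [ 0.43199258 -0.34988927  0.42917255] [ 0.08461055  0.47038905 -7.46209024] [-0.00192957 -0.02370211 -0.03173178]
```

View pics/wrist2.png

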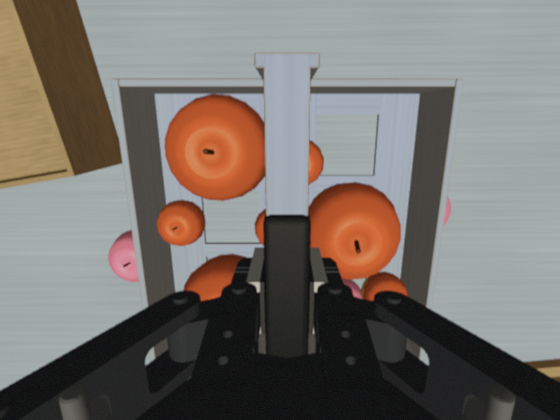

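View pics/scene2.png

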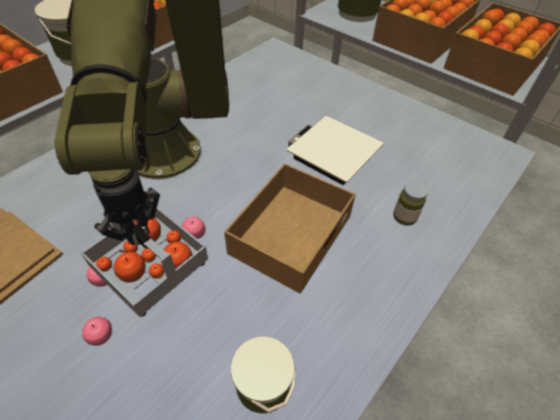

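The sieve hangs level and nothing has shifted. All the apples I can see are where they were. Now to the crate.

```bash
python3 - <<'E'
from h import *
o=ori(9.2-.0)
ctrl.move_straight(np.r_[CR,.43],o,vel=.16)
s=status.state(); print(s['time'],s['position'])
ctrl.move_straight(np.r_[CR,.382],o,vel=.08)
s=status.state(); print(s['time'],s['position'],s['ft_force'],s['torque'])
im,d,st=snap('side','side3');P=cloud('side',d);z=P[...,2]
im,d,st=snap('scene','scene3');
u=np.array([-np.sin(np.radians(9.2)),np.cos(np.radians(9.2)),0])
c=np.r_[CR,.382]
# timing test strokes, gentle
t0=status.state()['time']
for v in (.12,.16):
  for sg in (1,-1):
    ctrl.move_straight(c+sg*.02*u,vel=v); s=status.state(); print(v,s['time']-t0,(s['position']-c)@u,s['qvel'].round(2)[0]); t0=s['time']
E
```

```text
8.0167 [0.53895489 0.01710194 0.43001229]
8.7667 [0.53910988 0.01750011 0.382465  ] [ 0.00837109  1.07625388 -7.15490597] [-0.04131653 -0.02032561  0.061042  ]
0.12 0.3165999999999993 0.020581199768691417 -0.02
0.12 0.4834000000000014 -0.020459637716820887 0.02
0.16 0.40000000000000036 0.020950301615883703 -0.02
0.16 0.3999999999999986 -0.02087135278915022 0.02
```

View pics/side3.png

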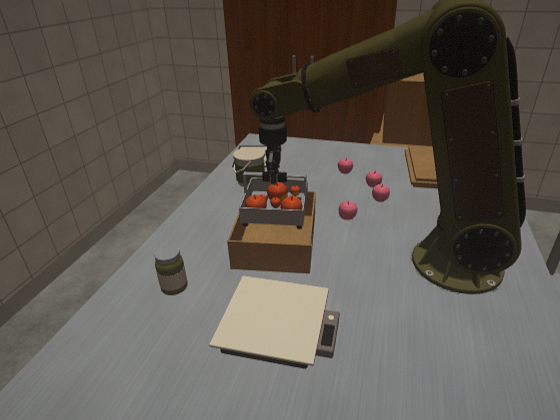

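View pics/scene3.png

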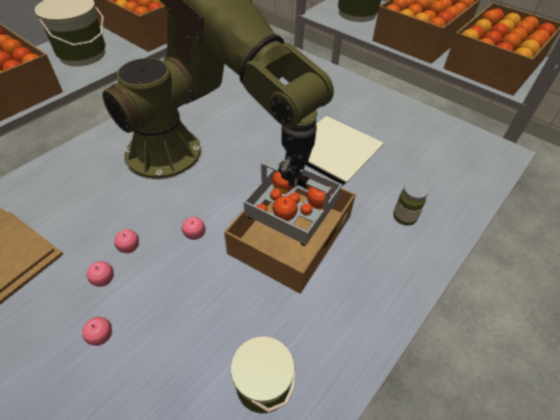

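The sieve is over the crate with its y along the crate's y. The gentle timing strokes suggest that about 0.2 m/s gives peaks of 5–6 m/s². Now I'll shake, stepping the speed up.

```bash
cat > shake.py <<'E'
from h import *
import sys
v=float(sys.argv[1]); n=int(sys.argv[2]); f=sys.argv[3]
u=np.array([-np.sin(np.radians(9.2)),np.cos(np.radians(9.2)),0]); c=np.r_[CR,.382]
for i in range(n):
  for sg in (1,-1): ctrl.move_straight(c+sg*.02*u,vel=v)
ctrl.move_straight(c,vel=.1)
snap('wrist',f+'w'); snap('scene',f+'s'); s=status.state(); print(s['time'],s['finger_gap'],s['position'],s['ft_force'],s['torque'])
a=[cv2.imread(f'pics/{f}{k}.png') for k in 'ws']
cv2.imwrite(f'pics/{f}.png',np.hstack([cv2.resize(a[0],(400,300)),cv2.resize(a[1][120:320,180:400],(400,364))[:300]]))
E
python3 shake.py .2 3 k1
```

```text
13.0167 0.016837039627328035 [0.53896175 0.01779091 0.38202802] [ 0.3806767   0.17850558 -6.83122241] [-0.06016843 -0.04188052 -0.03725667]
```

View pics/k1.png

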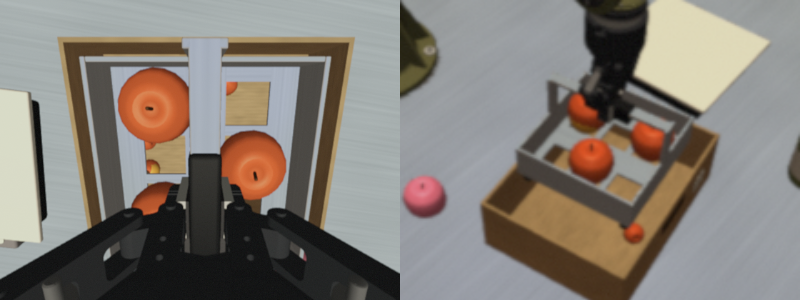

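View pics/k1w.png

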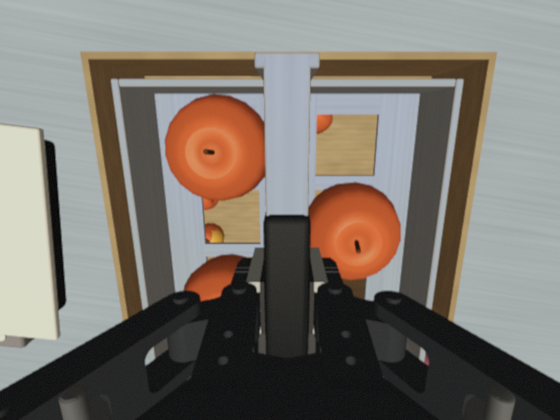

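```bash
python3 shake.py .2 2 k2; python3 - <<'E'
from h import *
for k in ('k1','k2'):
    d=np.load(f'pics/{k}w.npz'); st=dict(position=d['p'],tool_rot=d['r']); P=cloud('wrist',d['d'],st); hsv=cv2.cvtColor(d['im'],cv2.COLOR_RGB2HSV)
    m=((hsv[...,0]<10)|(hsv[...,0]>172))&(hsv[...,1]>150)&(hsv[...,2]>60)
    n,l,s,c=cv2.connectedComponentsWithStats(m.astype(np.uint8))
    for i in range(1,n):
        if s[i,4]>25: print(k,c[i].round(),s[i,4],np.median(P[l==i],0).round(3),P[l==i][:,2].max().round(3))
E
```

```text
14.7667 0.016983919277769644 [0.53896214 0.01779723 0.38204985] [-0.0227407  -0.4716069  -7.50935113] [-0.06687683 -0.00442079  0.01592779]
k1 [218. 146.] 5588 [0.59  0.063 0.176] 0.353
k1 [324. 123.] 159 [ 0.61  -0.006  0.035] 0.04
k1 [217. 151.] 244 [0.586 0.063 0.18 ] 0.353
k1 [352. 223.] 4402 [ 0.56  -0.016  0.176] 0.353
k1 [210. 229.] 108 [0.483 0.093 0.029] 0.353
k1 [356. 241.] 368 [ 0.547 -0.021  0.18 ] 0.353
k1 [213. 277.] 1539 [0.506 0.059 0.171] 0.353
k2 [218. 146.] 5521 [0.59  0.063 0.176] 0.353
k2 [324. 123.] 164 [ 0.61  -0.006  0.035] 0.039
k2 [217. 151.] 236 [0.586 0.063 0.18 ] 0.353
k2 [352. 223.] 4452 [ 0.56  -0.016  0.176] 0.353
k2 [210. 229.] 107 [0.483 0.093 0.029] 0.039
k2 [357. 241.] 435 [ 0.547 -0.021  0.18 ] 0.353
k2 [213. 277.] 1536 [0.506 0.059 0.171] 0.353
```

View pics/k2w.png

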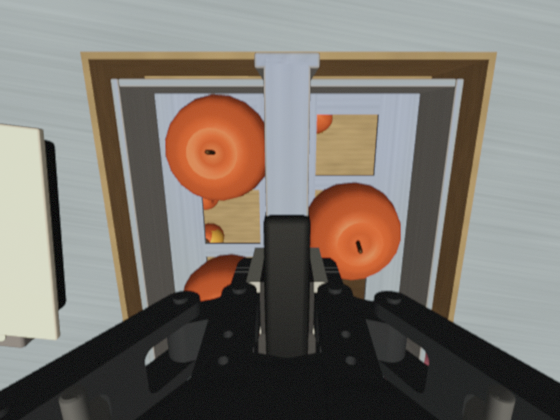

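Four small apples seem to be in the crate: three seen through the holes at about (319,123), (210,200) and (213,237), and one at the crate's front corner in the scene view. I'll lift the sieve to look for the fifth.

```bash
cat > red.py <<'E'
from h import *
def crate_reds(n,f):
    d=np.load(f'pics/{f}.npz'); P=cloud(n,d['d']); hsv=cv2.cvtColor(d['im'],cv2.COLOR_RGB2HSV)
    m=((hsv[...,0]<8)|(hsv[...,0]>174))&(hsv[...,1]>185)&(hsv[...,2]>70)
    k,l,s,c=cv2.connectedComponentsWithStats(m.astype(np.uint8))
    for i in range(1,k):
        p=np.median(P[l==i],0)
        if s[i,4]>12 and .3<p[0]<.8 and -.3<p[1]<.6: print(n,f,c[i].round(),s[i,4],p.round(3))
E
python3 - <<'E'
from h import *
from red import *
ctrl.move_straight(np.r_[CR,.46],vel=.12)
snap('side','side4');snap('scene','scene4'); print(status.state()['time'])
crate_reds('side','side4');crate_reds('scene','scene4')
a=cv2.imread('pics/side4.png')[120:300,200:360];b=cv2.imread('pics/scene4.png')[100:300,200:380]
cv2.imwrite('pics/z4.png',np.hstack([cv2.resize(a,(400,450)),cv2.resize(b,(400,450))]))
E
```

```text
15.6667
side side4 [276. 166.] 181 [ 0.537 -0.005  0.25 ]
side side4 [254. 178.] 183 [0.575 0.081 0.252]
side side4 [291. 179.] 181 [0.474 0.065 0.251]
side side4 [270. 211.] 41 [ 0.591 -0.096  0.031]
side side4 [295. 214.] 19 [ 0.509 -0.107  0.028]
side side4 [256. 228.] 41 [0.608 0.01  0.031]
scene scene4 [278. 155.] 70 [0.472 0.027 0.25 ]
scene scene4 [287. 162.] 51 [0.502 0.031 0.244]
scene scene4 [317. 177.] 139 [0.587 0.043 0.244]
scene scene4 [325. 171.] 19 [0.595 0.06  0.255]
scene scene4 [284. 188.] 156 [ 0.557 -0.04   0.245]
scene scene4 [295. 183.] 17 [ 0.564 -0.011  0.25 ]
scene scene4 [308. 247.] 22 [ 0.617 -0.006  0.034]
```

View pics/z4.png

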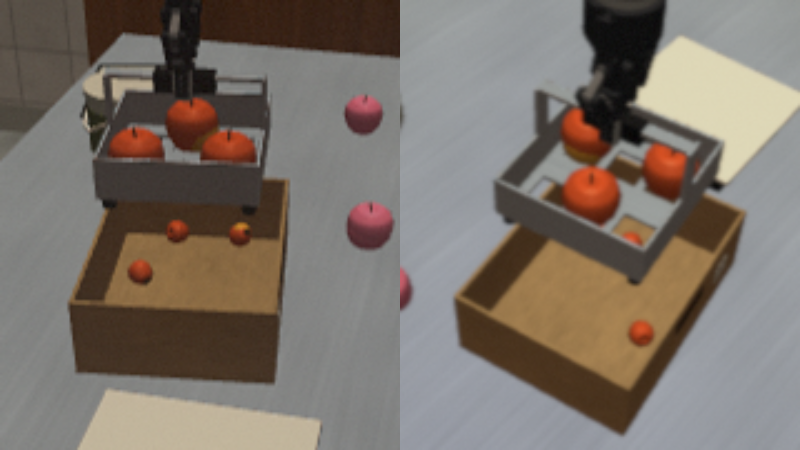

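```bash
python3 - <<'E'
from h import *
snap('wrist','w5')
for f in ('k2w','w5'):
    d=np.load(f'pics/{f}.npz'); st=dict(position=d['p'],tool_rot=d['r']); P=cloud('wrist',d['d'],st); hsv=cv2.cvtColor(d['im'],cv2.COLOR_RGB2HSV)
    m=((hsv[...,0]<14)|(hsv[...,0]>172))&(hsv[...,1]>170)&(P[...,2]<.06)&(P[...,2]>.012)
    n,l,s,c=cv2.connectedComponentsWithStats(m.astype(np.uint8))
    for i in range(1,n):
        if s[i,4]>12: print(f,c[i].round(),s[i,4],np.median(P[l==i],0).round(3),P[l==i].min(0).round(3),P[l==i].max(0).round(3))
E
```

```text
k2w [324. 123.] 184 [ 0.611 -0.006  0.035] [ 0.601 -0.013  0.027] [0.617 0.001 0.04 ]
k2w [209. 203.] 109 [0.512 0.096 0.034] [0.505 0.089 0.024] [0.518 0.101 0.04 ]
k2w [211. 230.] 138 [0.482 0.092 0.03 ] [0.473 0.081 0.021] [0.486 0.098 0.04 ]
w5 [320. 120.] 37 [ 0.613 -0.01   0.033] [ 0.606 -0.013  0.027] [ 0.617 -0.007  0.038]
w5 [219. 214.] 199 [0.478 0.097 0.035] [0.459 0.084 0.023] [0.485 0.107 0.04 ]
```

View pics/w5.png

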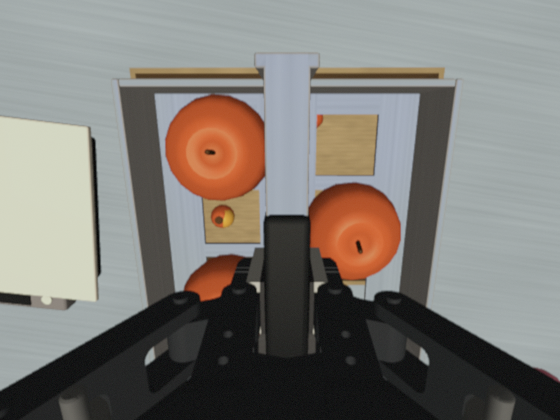

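That gives five distinct small apples on the crate floor: (.611,-.006), (.512,.096), (.480,.093), (.591,-.096) and (.509,-.107). Next is the scale, where I'll check the sieve's pose in the hand and the scale again before lowering.

```bash
python3 - <<'E'
from h import *
ctrl.move_straight(np.r_[SC,.43],ori(2.5),vel=.16)
im,d,st=snap('wrist','w6'); print(st['time'],st['position'])
P=cloud('wrist',d,st); z=P[...,2]; p=st['position']; zf=p[2]-.273
m=(z>zf+.055)&(z<zf+.069)&(abs(P[...,0]-p[0])<.11)&(abs(P[...,1]-p[1])<.11)
q=P[m]; print('rim',len(q),cv2.minAreaRect(q[:,:2].astype(np.float32)),np.percentile(q[:,2],[2,50,98])-zf, q.min(0)-p,q.max(0)-p)
E
```

```text
18.1167 [0.44218171 0.36211586 0.43009738]
rim 17853 ((0.4440317749977112, 0.36249035596847534), (0.17696988582611084, 0.1847597062587738), 2.431332588195801) [0.05560224 0.06517045 0.06865838] [-0.09035924 -0.09500055 -0.21799961] [ 0.09399715  0.09621445 -0.20400157]
```

View pics/w6.png

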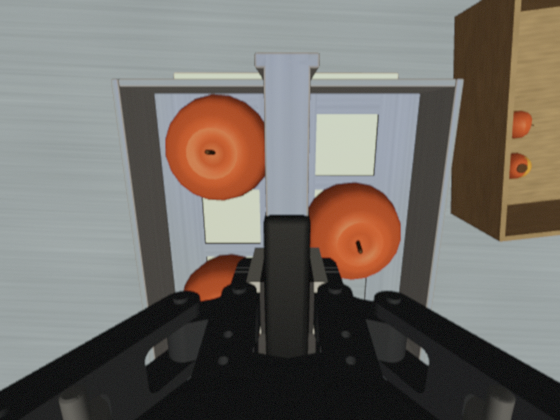

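The wrist view shows the scale platform squarely beneath the sieve, all three large apples aboard, and two crab apples in the crate at right. Lowering gently.

```bash
python3 - <<'E'
from h import *
o=ori(2.5)
ctrl.move_straight(np.r_[SC,.335],o,vel=.1)
r=ctrl.move_straight(np.r_[SC,.318],o,vel=.015,stop_force=4)
s=status.state(); print(r,s['time'],s['position'],s['ft_force'],s['torque'])
snap('side','side7')
E
```

```text
True 20.0417 [0.44199651 0.36246258 0.32328614] [-1.89715351 -1.39243238  4.71653659] [-0.07831531  0.14623571 -0.01740006]
```

View pics/side7.png

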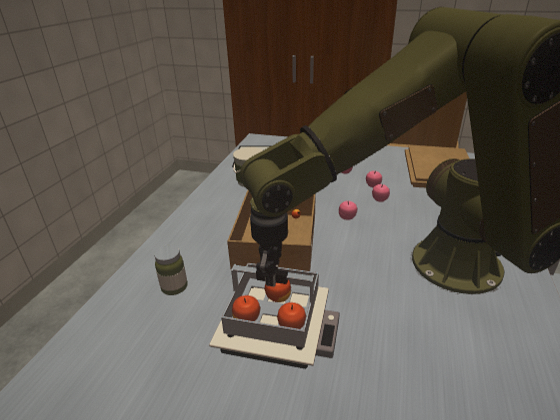

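```bash
python3 - <<'E'
from h import *
from red import *
ctrl.open_jaws()
ctrl.move_straight(np.r_[SC,.40],vel=.1)
ctrl.move_straight(np.r_[SC-[.03,0],.46],vel=.15)
im,d,st=snap('wrist','w8'); print(st['time'],st['finger_gap'])
P=cloud('wrist',d,st); z=P[...,2]
m=(z>.106)&(z<.119)&(abs(P[...,0]-.442)<.12)&(abs(P[...,1]-.3625)<.12); q=P[m]
print('rim',cv2.minAreaRect(q[:,:2].astype(np.float32)),np.percentile(q[:,2],[2,50,98]))
for sx in (-1,1):
  for ax in (0,1):
    k=q[(q[:,ax]-[.442,.3625][ax])*sx>.07]; print(ax,sx,np.percentile(k[:,2],99).round(4))
hsv=cv2.cvtColor(im,cv2.COLOR_RGB2HSV)
m=(z>.044)&(z<.056)&(hsv[...,2]>150)&(hsv[...,1]<90)&(abs(P[...,0]-.442)<.14)&(abs(P[...,1]-.3625)<.14); q=P[m]
print('scale',cv2.minAreaRect(q[:,:2].astype(np.float32)))
q=kin.solve_ik(np.r_[.35,.05,.5],ori(2.5)); ctrl.set_joints(np.r_[-.6,status.state()['q'][1:]]) 
for n in('scene','side'): snap(n,n+'9'); crate_reds(n,n+'9')
print(status.state()['time'],status.state()['ft_force'])
E
```

```text
22.2917 0.08521191584825005
rim ((0.44211500883102417, 0.36269450187683105), (0.1801568567752838, 0.18484832346439362), 2.4036412239074707) [0.1066257  0.11548892 0.11866233]
0 -1 0.1184
1 -1 0.1179
0 1 0.1183
1 1 0.1179
scale ((0.4437825083732605, 0.36366724967956543), (0.22749437391757965, 0.22968065738677979), 2.471193790435791)
scene scene9 [327. 119.] 69 [0.387 0.378 0.115]
scene scene9 [335. 124.] 26 [0.414 0.39  0.104]
scene scene9 [355. 134.] 96 [0.493 0.384 0.112]
scene scene9 [330. 140.] 103 [0.454 0.307 0.113]
scene scene9 [303. 209.] 16 [0.524 0.095 0.029]
side side9 [270. 212.] 43 [ 0.591 -0.096  0.03 ]
side side9 [295. 213.] 17 [ 0.508 -0.107  0.028]
side side9 [256. 228.] 45 [0.608 0.01  0.031]
side side9 [277. 287.] 204 [0.437 0.34  0.114]
side side9 [245. 305.] 345 [0.486 0.415 0.119]
side side9 [291. 312.] 369 [0.384 0.412 0.119]
24.7333 [ 0.05356234 -0.33928509 -0.0452886 ]
```

View pics/scene9.png

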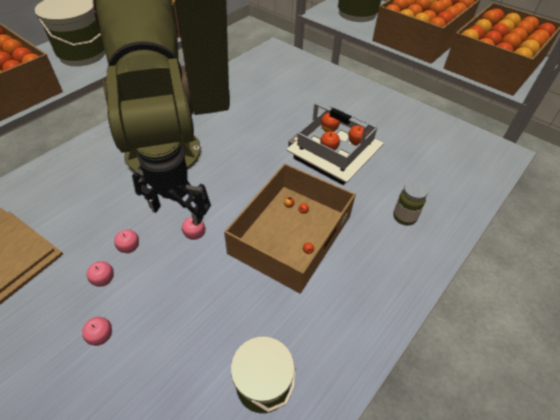

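View pics/side9.png

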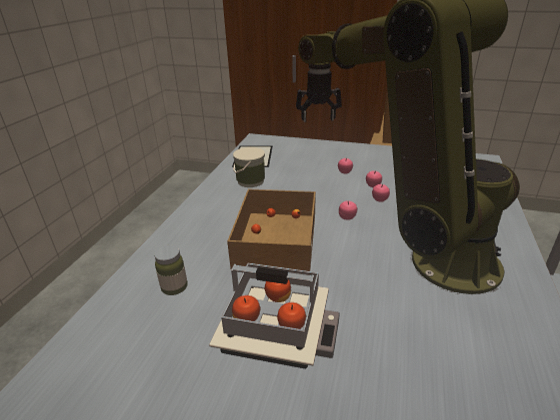

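View pics/w8.png

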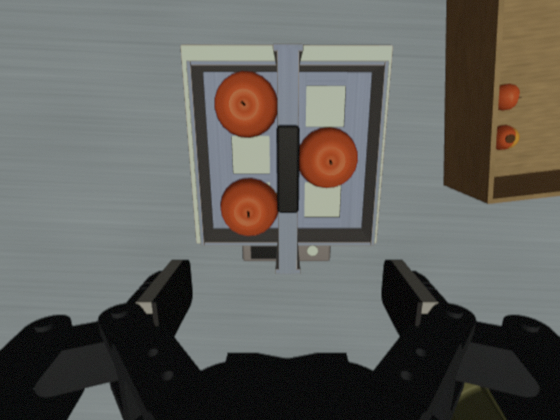

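The scene view shows crab apples at (289,202), (304,208) and (309,247). The side view shows (270,212), (295,213) and (256,228), the last being the same apple as scene (309,247), so there are five in the crate. The sieve is level and centred on the scale with three large apples and no small ones.

```bash
python3 -c "
from h import *
ctrl.close_job(); print(status.state()['time'])"
```

```text
the job is handed in; nothing more can be done
the job is handed in; nothing more can be done
```

I sieved the crab apples out over the crate, set the sieve with its three large apples on the scale, let go and handed the job in. The arm was last read at 24.7 s of the 56 s allowed.

- **Shaking:** I held the sieve with its feet about 9 mm above the rim and shook it along its y in 40 mm strokes. The peaks were about 5–6 m/s², estimated from stroke timing rather than measured. The first three cycles looked to have cleared the small apples, and two more changed nothing.
- **Small apples:** All five are on the crate floor. No single view shows all of them, so I counted across the scene and side views, which share one apple. Positions for that shared apple differ by about 16 mm between cameras, as each sees a different face of it.
- **Sieve on the scale:** The sieve's centre is within about 2 mm of the scale's and its angle within about 0.1°. The rim is level to within 0.5 mm. I judged the four feet from that and the contact height, as not all of them could be seen.
- **Everything else:** The tub, jar and pink apples look untouched in the last pictures, and no check failed.

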